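# Build the dye-straining tower on the drip tray

## Task

Set up the tower for straining dye on the drip tray, from the bottom up: stand the empty measuring cup inside the tray's raised ring, then put the tall fine-mesh strainer into the cup's mouth, the short wide coarse-mesh strainer on top of that, and finally close it with the black knobbed lid. Every part must be fully seated and upright; leave the tape roll, the jar and the dye bottle where they stand.

Things in the scene. Friction and masses are not known exactly. Their poses are not given: they have to be found in the camera images.
- tray: Round steel drip tray, fixed to the bench, 120 mm across; floor 6 mm thick, low lip to 10 mm. In its middle a raised darker steel ring, inner diameter 66 mm, outer 74 mm, its top 14 mm above the bench, in which the cup stands with about 4 mm play all round. Origin: centre of the underside, on the bench; z up.
- tray_seat (a point): The point on the tray floor at the centre of its raised ring, 6 mm above the bench; the centre of the cup's underside belongs here.
- cup: Empty open white plastic measuring cup with short black marks down its side, standing upright; 75 mm tall, outer diameter 58 mm at the foot and 62 mm at the rim, wall 4 mm, mouth 54 mm inside. Origin: centre of the underside; z up through the mouth. About 90 g.
- fine_strainer: Tall round aluminium strainer, 52 mm tall, close dark mesh inside 20 mm below its top. Barrel (upper 40 mm): outer diameter 60, inner 54 mm. Foot below it 12 mm long, 48 mm across, tapering to 38 mm at the bottom. Foot drops into the cup's mouth, barrel's shoulder rests on its rim: origin then 63 mm above the cup's. Origin: centre of the foot's underside; z up. About 110 g.
- coarse_strainer: Short thick-walled aluminium strainer, 44 mm tall, wide open mesh (10 mm) 22 mm below its top. Barrel (upper 32 mm): outer diameter 68, inner 54 mm. Foot 12 mm long, 48 mm across, tapering to 38 mm. Foot drops into the fine strainer's top, shoulder rests on its rim: origin then 40 mm above the fine strainer's. Origin: centre of the foot's underside; z up. About 140 g.
- lid: Black plastic lid: disc 66 mm across, 5 mm thick, on a foot 12 mm long, 48 mm across, tapering to 38 mm; on the disc a round knob 22 mm across, 30 mm tall, its top 47 mm above the origin. Foot drops into the coarse strainer's top, disc rests on its rim: origin then 32 mm above the coarse strainer's. Origin: centre of the foot's underside; z up. About 70 g.
- tape: Bystander, not to be disturbed: roll of cream paper tape lying flat, 90 mm across, 76 mm hole, 25 mm tall. Origin: centre of the underside.
- jar: Bystander, not to be disturbed: closed grey pigment jar with a paper label and a black screw cap, 60 mm across, 78 mm tall. Origin: centre of the underside.
- dye_bottle: Bystander, not to be disturbed: tall white dye bottle with brown dye, a black cap and thin spout, 76 mm across, 220 mm tall, standing to the left of the work. Origin: centre of the underside.

How it is judged:
On the way, in this order (a step that is already met when the one before it is completed fails the run):
1. the cup stands in the tray's ring, let go (horizontal distance between cup and tray_seat below 0.008 m and z of cup in the frame of tray_seat between -0.004 and 0.004 m and angle between cup's own z axis and vertical below 0.1 rad and contact force between cup and the fingers below 0.1 N), for 0.2 s.
2. the fine strainer is seated on the cup, let go (horizontal distance between cup and tray_seat below 0.008 m and z of cup in the frame of tray_seat between -0.004 and 0.004 m and angle between each of cup, fine_strainer's own z axis and vertical below 0.1 rad and horizontal distance between fine_strainer and cup below 0.008 m and z of fine_strainer in the frame of cup between 0.059 and 0.067 m and contact force between fine_strainer and the fingers below 0.1 N), for 0.2 s.
3. the coarse strainer is seated on the fine one, let go (horizontal distance between cup and tray_seat below 0.008 m and z of cup in the frame of tray_seat between -0.004 and 0.004 m and angle between each of cup, fine_strainer, coarse_strainer's own z axis and vertical below 0.1 rad and horizontal distance between fine_strainer and cup below 0.008 m and z of fine_strainer in the frame of cup between 0.059 and 0.067 m and horizontal distance between coarse_strainer and fine_strainer below 0.008 m and z of coarse_strainer in the frame of fine_strainer between 0.036 and 0.044 m and contact force between coarse_strainer and the fingers below 0.1 N), for 0.2 s.
4. the lid is seated on the coarse strainer, let go (horizontal distance between cup and tray_seat below 0.008 m and z of cup in the frame of tray_seat between -0.004 and 0.004 m and angle between each of cup, fine_strainer, coarse_strainer, lid's own z axis and vertical below 0.1 rad and horizontal distance between fine_strainer and cup below 0.008 m and z of fine_strainer in the frame of cup between 0.059 and 0.067 m and horizontal distance between coarse_strainer and fine_strainer below 0.008 m and z of coarse_strainer in the frame of fine_strainer between 0.036 and 0.044 m and horizontal distance between lid and coarse_strainer below 0.008 m and z of lid in the frame of coarse_strainer between 0.028 and 0.036 m and contact force between lid and the fingers below 0.1 N), for 0.2 s.
At the end, for the whole second after the job is handed in: Cup in the tray's ring, fine strainer on the cup, coarse strainer on the fine one, lid on the coarse one: each within 8 mm of the centre of the one below, 4 mm of its seated height and 0.1 rad of upright; all four released and at rest (under 0.02 m/s, 0.2 rad/s) (horizontal distance between cup and tray_seat below 0.008 m and z of cup in the frame of tray_seat between -0.004 and 0.004 m and angle between each of cup, fine_strainer, coarse_strainer, lid's own z axis and vertical below 0.1 rad and horizontal distance between fine_strainer and cup below 0.008 m and z of fine_strainer in the frame of cup between 0.059 and 0.067 m and horizontal distance between coarse_strainer and fine_strainer below 0.008 m and z of coarse_strainer in the frame of fine_strainer between 0.036 and 0.044 m and horizontal distance between lid and coarse_strainer below 0.008 m and z of lid in the frame of coarse_strainer between 0.028 and 0.036 m and linear speed of each of cup, fine_strainer, coarse_strainer, lid below 0.02 m/s and angular speed of each of cup, fine_strainer, coarse_strainer, lid below 0.2 rad/s); the robot touches nothing.
It fails at once if the tape roll is pushed more than 30 mm or knocked over (distance of tape from where it was at the start of the episode above 0.03 m or angle between tape's own z axis and vertical above 0.5 rad).
It fails at once if the jar is pushed more than 30 mm or knocked over (distance of jar from where it was at the start of the episode above 0.03 m or angle between jar's own z axis and vertical above 0.5 rad).
It fails at once if the dye bottle is pushed more than 30 mm or knocked over (distance of dye_bottle from where it was at the start of the episode above 0.03 m or angle between dye_bottle's own z axis and vertical above 0.5 rad).
It also fails if it takes over 131 s, if anything falls off the work surface, if the arm or the gripper's body presses on something with over 40 N, if the wrist force passes 120 N, or if a joint passes its speed limit or range.

## Robot

A 6-joint arm with a two-finger parallel gripper is mounted at the origin on the work surface. World frame = base frame: x ahead of the robot, y to its left, z up, the work surface at z = 0. Lengths are in m, angles in rad, forces in N, time in s.
With the tool pointing down it reaches from about 0.35 to 0.85 m from the base axis. Payload 8.1 kg.
Tool frame: the origin (TCP) lies midway between the tips of the shut fingers; the grasp point (between the pads) lies 19 mm behind it (robot.grip_point_offset is the distance from the TCP to the grasp point, in m); z points along the fingers, y is the line along which they close (so a half turn about z gives the same grasp; the last joint's range is limited). The gripper opens to 93 mm and grips with 3 to 60 N. Pads are 15 mm wide; open, the fingers measure 128 mm over their backs; the gripper's body (75 mm by 188 mm) begins 65 mm behind the grasp point.
Start: joints at [1.053, 0.13, 1.488, -0, 1.523, -0.085], TCP at [0.252, 0.545, 0.19] pointing down, gripper open.
Joint ranges: [-2.96, 2.96], [-0.89, 2.26], [0.02, 2.5], [-1.34, 4.48], [0, 2.73], [-2.66, 2.66]. Speed limits (rad/s): [2.39, 2.39, 2.79, 3.14, 3.14, 3.14].

## Interface

Orientations are given as a rotation vector (axis times angle).
In Python, from plant import robot, read_camera, job gives the robot as it stands.
- The arm moves only by the shell command python3 -m inch 'ROWS' [FORCE]. ROWS is JSON, one flat list of numbers, 5 for each row, row after row: the shift along the world's x, y, z in mm, then the turn about the world's z in degrees, then the opening in per cent of the stroke, from 0 (shut) to 100 (fully open). In form: [dx, dy, dz, yaw, hand, dx, dy, dz, yaw, hand, ...]. A call has 1 to 10 rows; each row is the pose to reach, as a shift and turn from the pose commanded when the call began; what a row does not reach only later rows make up. A row lasts 1/12 s, in which the tool goes at most 41.7 mm and 7.16 degrees, less where a joint would pass 70% of its speed; a pose out of reach is approached as far as the arm can. A call with a gripper value outside its range is refused whole. The fingers move at their own pace and stop on an object; FORCE is the grip in N (left out, the last holds). Time passes only in rows, so rows that repeat a pose let the fingers close. It gives the time, the measured TCP pose, the force, the opening and the grip force at its end, in the units of the state.
- robot.read_state(): the state, without advancing time (a new reading comes with each control period).
- read_camera(name): name is "side" or "top"; returns a dict with "image" (400x640x3 uint8, blue, green, red), "K" (3x3 intrinsics, pixels), "D" ([k1, k2, p1, p2, k3] as OpenCV has them; the pictures are not rectified), "extrinsics" (4x4, takes a point from world to camera coordinates). Camera axes: x right, y down, z forward; pixel columns grow to the right and rows downward; lengths in m; the calibration is good to about 2 mm. A picture is of the moment at which its call begins. There is no depth.
- job.close_job(): hands the job in; it is judged then, once.
The state is a dict: "t": time; "q": joint angles; "dq": joint speeds; "joint_torque": joint torques, N m; "tool_pos": TCP position; "orientation": TCP orientation; "force": force on the tool from outside, world axes, zero at the start; "wrist_torque": the same for the moment, N m; "opening": finger opening in m; "gripper_force": force on a finger pad.
Only numpy, scipy, OpenCV 4.12 (cv2) and the standard library are available. Lean on these libraries where they do the work, as an engineer would, in place of code of your own. Each camera call takes 0.05 s, during which the arm holds its last target. There are 200 camera calls.

## Working session

There is one attempt and no reset: what is moved stays moved. The work goes in short steps, Python scripts to look and compute and a shell command to move; the robot and the scene stay as the last step left them, time stands still between calls to the robot, and variables do not carry over. Pictures are saved under pics/ and viewed, at most 14 in all, crops included, and the job is handed in when it is done.

```bash
mkdir -p pics; ls
python3 - <<'E'
from plant import robot, read_camera
import cv2
for n in("top","side"):
    c=read_camera(n);cv2.imwrite(f"pics/{n}0.png",c["image"]);print(n,c["K"],c["D"],c["extrinsics"])
print(robot.read_state(),robot.grip_point_offset)
E
```

```text
pics
top [[419.49878119   0.         323.34666332]
 [  0.         419.49878119 205.32291831]
 [  0.           0.           1.        ]] [-0.00931652  0.          0.          0.          0.        ] [[-0.0188222  -0.99954645 -0.02350802  0.10566571]
 [-0.98010964  0.02309193 -0.19710874  0.52164756]
 [ 0.19756219  0.01933041 -0.98009975  0.92372728]
 [ 0.          0.          0.          1.        ]]
side [[506.64405394   0.         320.59731366]
 [  0.         506.64405394 211.20838059]
 [  0.           0.           1.        ]] [-0.08078047  0.          0.          0.          0.        ] [[ 0.91469619 -0.40375849  0.01760589 -0.45846823]
 [-0.21898763 -0.53177878 -0.81808053  0.21541922]
 [ 0.3396694   0.74443967 -0.57483414  1.09536564]
 [ 0.          0.          0.          1.        ]]
{'t': 0.1, 'q': array([ 1.05256447e+00,  1.31060177e-01,  1.48915724e+00,  4.50642483e-06,
        1.52300352e+00, -8.53878100e-02]), 'dq': array([-0.0015665 , -0.00165836, -0.00230619,  0.00159453,  0.00170862,
        0.00075459]), 'joint_torque': array([ 1.41909561e-03, -5.61338532e+01, -4.93099129e+01,  7.70848012e-02,
        2.89727922e-02, -9.55677001e-05]), 'tool_pos': array([0.25136913, 0.5441971 , 0.18941481]), 'orientation': array([-6.74509873e-01, -3.06782774e+00,  2.43961621e-03]), 'force': array([ 0.42788781, -0.38203009, -0.16142348]), 'wrist_torque': array([-0.07049826, -0.02614416, -0.04406367]), 'gripper_force': 0.0, 'opening': 0.09309548019649608} 0.0188
```

View pics/top0.png

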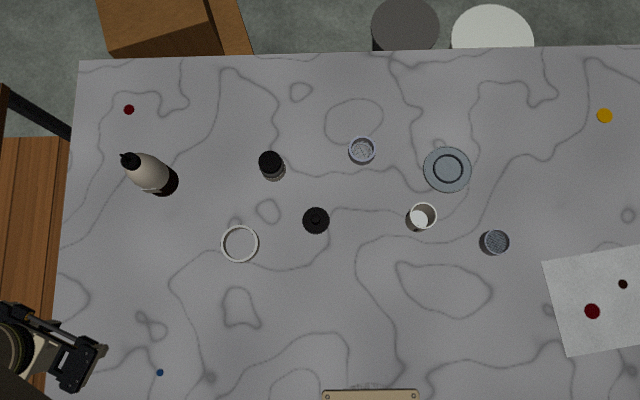

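View pics/side0.png

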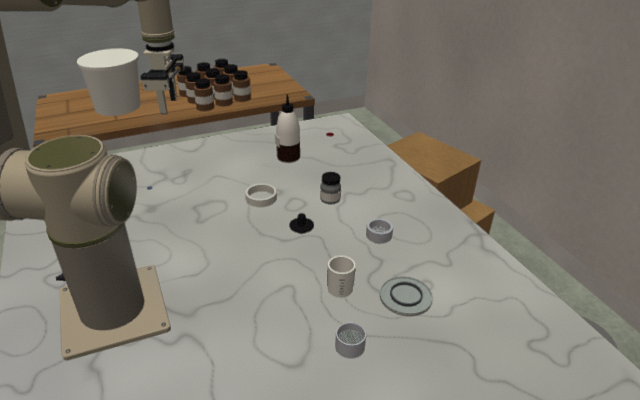

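The top view shows the tray near (447,169), the cup at (422,216), the strainers at (362,150) and (494,242), the lid at (316,220), the tape at (240,243), the jar at (271,165) and the bottle at (150,173). I'll enlarge it for precision.

Run:
```python
import cv2
a=cv2.imread("pics/top0.png")[125:265,285:525]
cv2.imwrite("pics/topc.png",cv2.resize(a,None,fx=3.33333,fy=3.33333,interpolation=cv2.INTER_CUBIC))
a=cv2.imread("pics/side0.png")[205:365,280:440]
cv2.imwrite("pics/sidec.png",cv2.resize(a,None,fx=3.75,fy=3.75,interpolation=cv2.INTER_CUBIC))
```

```text
(no output)
```

View pics/topc.png

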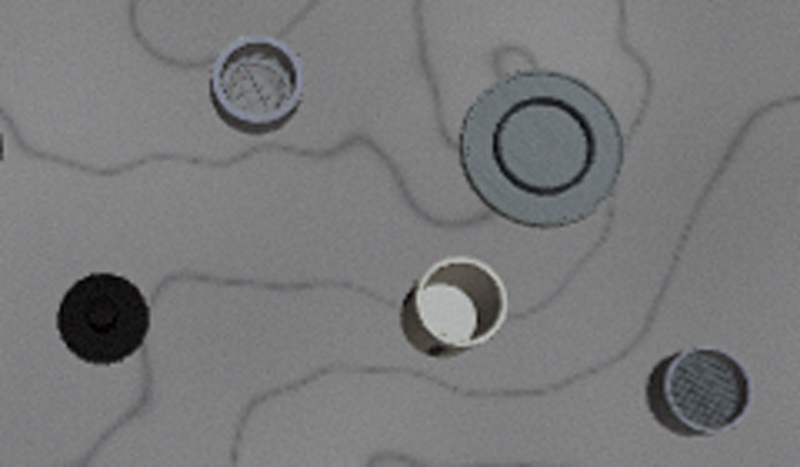

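View pics/sidec.png

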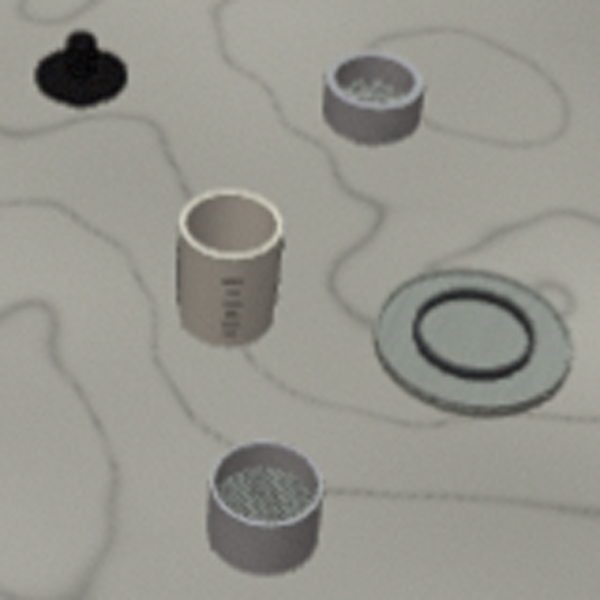

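The crops show these centres:

| Part | Top crop (px) | Side crop (px) |
|---|---|---|
| Coarse strainer rim | (257,81) | (373,81) |
| Fine strainer rim | (707,390) | (265,483) |
| Cup rim | (462,301) | (231,224) |
| Ring top | (543,146) | (473,334) |
| Lid disc | (103,318) | (81,75) |

The open-mesh strainer is the coarse one.

```bash
cat > h.py <<'E'
import numpy as np, cv2
from scipy.optimize import least_squares
from plant import robot, read_camera
def proj(c,p):
    E=np.array(c["extrinsics"]);r=cv2.Rodrigues(E[:3,:3])[0]
    return cv2.projectPoints(np.array(p,float).reshape(-1,1,3),r,E[:3,3],np.array(c["K"]),np.array(c["D"]))[0].reshape(-1,2)
def full(uv,s,off): return (np.array(uv)+.5)/s-.5+np.array(off)
def loc(obs,z):  # obs list of (cam,uv) -> x,y at known z
    return least_squares(lambda p:np.concatenate([proj(c,[*p,z])[0]-uv for c,uv in obs]),[.5,0]).x
E
python3 - <<'E'
from h import *
T=read_camera("top");S=read_camera("side")
for n,z,t,s in [("coarse",.044,(257,81),(373,81)),("fine",.052,(707,390),(265,483)),("cup",.075,(462,301),(231,224)),("ring",.014,(543,146),(473,334)),("lid",.017,(103,318),(81,75))]:
    t=full(t,10/3,(285,125));s=full(s,3.75,(280,205))
    print(n,loc([(T,t)],z).round(4),loc([(S,s)],z).round(4),loc([(T,t),(S,s)],z).round(4))
for n,z,t in [("tape",.025,(240,243)),("jar",.078,(270,157)),("bottle",.19,(130,160))]: print(n,loc([(T,t)],z).round(3))
st=robot.read_state();R=cv2.Rodrigues(st["orientation"])[0];print(R.round(3),st["tool_pos"])
E
```

```text
coarse [ 6.621e-01 -4.000e-04] [ 0.6605 -0.0066] [ 0.6621 -0.0021]
fine [ 0.4305 -0.298 ] [ 0.4304 -0.3021] [ 0.4308 -0.2999]
cup [ 0.4919 -0.1306] [ 0.4908 -0.1335] [ 0.4917 -0.1315]
ring [ 0.6167 -0.2109] [ 0.614 -0.218] [ 0.6161 -0.2137]
lid [0.4954 0.1147] [0.4934 0.1093] [0.495  0.1135]
tape [0.443 0.294]
jar [0.637 0.216]
bottle [0.601 0.49 ]
[[-0.908  0.419 -0.001]
 [ 0.419  0.908 -0.001]
 [ 0.    -0.001 -1.   ]] [0.25141623 0.54438184 0.18967281]
```

```bash
python3 -m inch '[40,-100,10,5,100,100,-290,10,15,100,130,-380,10,25,100,130,-380,10,25,100,130,-380,10,25,100,130,-380,10,25,100,130,-380,10,25,100,130,-380,10,25,100,130,-380,10,25,100,130,-380,10,25,100]'; python3 -m inch '[110,-296,0,0,100,110,-296,0,0,100,110,-296,0,0,100,110,-296,0,0,100,110,-296,0,0,100,110,-296,0,0,100,110,-296,0,0,100,110,-296,0,0,100,110,-296,0,0,100,110,-296,0,0,100]'
```

```text
t: 1.03
tool_pos: [0.382, 0.1618, 0.2004]
orientation: [-0.004, 3.141, -0.001]
force: [-0.8, 0.4, -0.2]
opening: 0.0931
gripper_force: 0.0
t: 1.87
tool_pos: [0.4914, -0.1324, 0.1998]
orientation: [0.001, -3.14, -0.001]
force: [-0.6, 0.1, -0.1]
opening: 0.0927
gripper_force: 0.0
```

```bash
python3 -m inch '[0,0,-40,0,100,0,0,-80,0,100,0,0,-115,0,100,0,0,-140,0,100,0,0,-155,0,100,0,0,-163,0,100,0,0,-163,0,100,0,0,-163,0,60,0,0,-163,0,50,0,0,-163,0,40]' 15;  python3 -m inch '[0,0,0,0,40,0,0,0,0,40,0,0,0,0,40,0,0,0,0,40,0,0,0,0,40,0,0,0,0,40,0,0,0,0,40,0,0,0,0,40]'
```

```text
t: 2.7
tool_pos: [0.4931, -0.1316, 0.0392]
orientation: [-0.006, 3.139, -0.002]
force: [0.8, 0.7, 0.2]
opening: 0.0776
gripper_force: 0.0
t: 3.37
tool_pos: [0.4923, -0.1314, 0.0381]
orientation: [-0.006, 3.14, -0.0]
force: [-0.3, 3.2, 5.3]
opening: 0.0605
gripper_force: 14.9
```

```bash
python3 -m inch '[0,0,10,0,40,0,0,30,0,40,20,-13,40,0,40,50,-33,40,0,40,80,-53,40,0,40,105,-70,40,0,40,120,-79,40,0,40,124,-82,30,0,40,124,-82,20,0,40,124,-82,20,0,40]'
python3 - <<'E'
from h import *
a=read_camera("top")["image"];b=read_camera("side")["image"]
f=lambda im,x,y:cv2.resize(im[y:y+120,x:x+100],None,fx=4,fy=4,interpolation=cv2.INTER_CUBIC)
cv2.imwrite("pics/cup1.png",np.hstack([f(a,395,115),f(b,360,215)]))
print(robot.read_state()["tool_pos"],robot.read_state()["force"])
E
```

```text
t: 4.2
tool_pos: [0.6127, -0.212, 0.0533]
orientation: [0.005, -3.136, -0.004]
force: [-0.1, 0.6, -3.0]
opening: 0.0605
gripper_force: 14.9
[ 0.61342282 -0.21202675  0.05552628] [ 0.21196234  0.14076605 -0.53381197]
```

View pics/cup1.png

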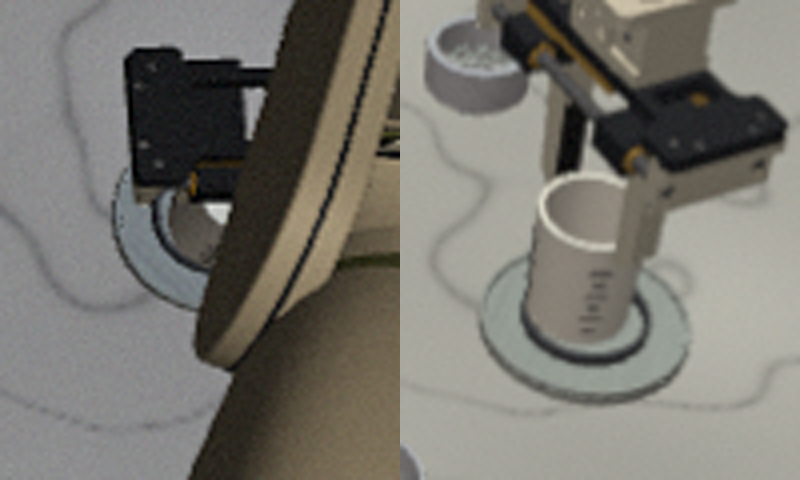

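In the side crop the cup hangs just above the ring, with its rim at roughly x 537–637 and its foot at about (579,325). I'll overlay the predicted outline of a centred cup.

```bash
cat >> h.py <<'E'
def circ(x,y,z,r): a=np.linspace(0,2*np.pi,60);return np.c_[x+r*np.cos(a),y+r*np.sin(a),0*a+z]
def over(cam,name,x0,y0,w,h,s,circles):
    c=read_camera(cam);im=cv2.resize(c["image"][y0:y0+h,x0:x0+w],None,fx=s,fy=s,interpolation=cv2.INTER_CUBIC)
    for i,k in enumerate(circles):
        p=(proj(c,circ(*k))-[x0,y0]+.5)*s-.5
        cv2.polylines(im,[np.round(p*8).astype(int)],False,[(0,0,255),(0,255,0),(255,0,0),(0,255,255)][i%4],1,cv2.LINE_AA,3)
    cv2.imwrite(f"pics/{name}.png",im)
E
python3 - <<'E'
from h import *
over("side","cup2",360,240,90,80,8,[(.614,-.218,.014,.033),(.614,-.218,.0924,.031),(.614,-.218,.0174,.029)])
print(robot.read_state()["tool_pos"])
E
```

```text
[ 0.61414831 -0.21231105  0.05654923]
```

View pics/cup2.png

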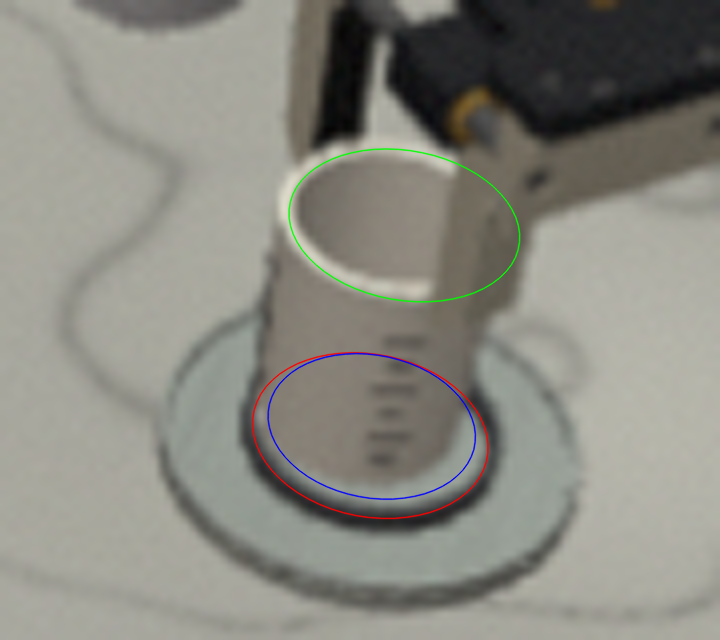

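The ring outline fits. The cup sits about 2 mm left of centre and 2 mm too far from the camera, so I'll nudge it and lower it.

```bash
python3 -m inch '[1,-2,0,0,40,1,-2,-4,0,40,1,-2,-8,0,40,1,-2,-11,0,40,1,-2,-13,0,40,1,-2,-13,0,40,1,-2,-13,0,40]'
python3 - <<'E'
from h import *
over("side","cup3",360,240,90,80,8,[(.614,-.218,.014,.033),(.614,-.218,.081,.031)])
E
```

```text
t: 4.93
tool_pos: [0.6166, -0.2153, 0.0442]
orientation: [0.006, -3.141, -0.0]
force: [-0.2, -0.3, -2.2]
opening: 0.0608
gripper_force: 14.9
```

View pics/cup3.png

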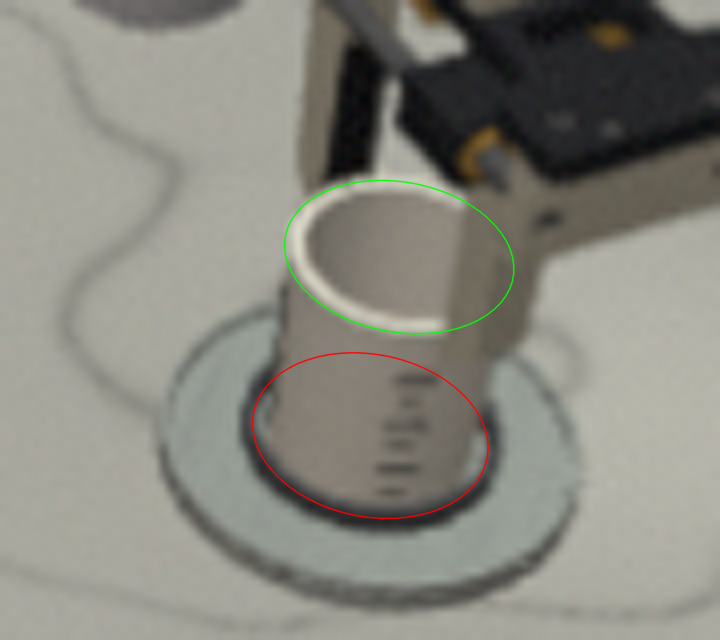

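The cup's rim matches the seated outline, so I'll release, rise and go to the fine strainer.

```bash
python3 -m inch '[0,0,0,0,60,0,0,0,0,100,0,0,0,0,100,0,0,0,0,100,0,0,0,0,100,0,0,0,0,100,0,0,20,0,100,0,0,60,0,100,0,0,95,0,100,0,0,120,0,100]'; python3 -m inch '[-40,-18,0,0,100,-80,-36,0,0,100,-115,-53,0,0,100,-150,-68,0,0,100,-175,-80,0,0,100,-186,-85,0,0,100,-186,-85,0,0,100,-186,-85,0,0,100]'
python3 - <<'E'
from h import *
over("side","cup4",340,230,100,130,4,[(.614,-.218,.014,.033),(.614,-.218,.081,.031),(.4304,-.3021,.052,.030)])
E
```

```text
t: 5.82
tool_pos: [0.6176, -0.2157, 0.1682]
orientation: [-0.006, 3.138, -0.002]
force: [0.9, -0.2, 0.4]
opening: 0.0932
gripper_force: 0.0
t: 6.48
tool_pos: [0.4311, -0.3005, 0.1647]
orientation: [-0.003, 3.14, -0.0]
force: [0.4, 0.3, -0.2]
opening: 0.093
gripper_force: 0.0
```

View pics/cup4.png

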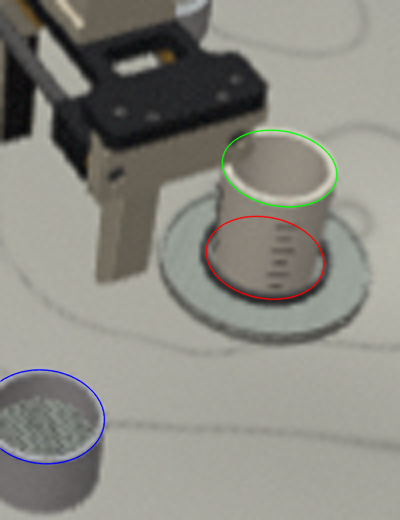

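The cup stands free inside the ring with its rim on the predicted outline. Next I grasp the fine strainer.

```bash
python3 -m inch '[0,0,-40,0,100,0,0,-80,0,100,0,0,-110,0,100,0,0,-130,0,100,0,0,-142,0,100,0,0,-146,0,100,0,0,-146,0,100,0,0,-146,0,60,0,0,-146,0,50,0,0,-146,0,40]' 15;  python3 -m inch '[0,0,0,0,40,0,0,0,0,40,0,0,0,0,40,0,0,0,0,40,0,0,0,0,40,0,0,0,0,40,0,0,0,0,40,0,0,0,0,40]'
```

```text
t: 7.37
tool_pos: [0.4319, -0.3013, 0.0202]
orientation: [-0.006, 3.139, -0.003]
force: [-0.2, -0.5, 0.2]
opening: 0.0774
gripper_force: 0.0
t: 8.03
tool_pos: [0.431, -0.3005, 0.0189]
orientation: [-0.005, 3.141, -0.001]
force: [-1.7, 1.6, 5.0]
opening: 0.0585
gripper_force: 14.9
```

```bash
python3 -m inch '[0,0,25,0,40,0,0,60,0,40,0,0,95,0,40,0,0,110,0,40,35,16,110,0,40,72,33,110,0,40,108,49,110,0,40,140,64,110,0,40,165,75,110,0,40,180,82,110,0,40]'; python3 -m inch '[6,3,-10,0,40,6,3,-20,0,40,6,3,-20,0,40,6,3,-20,0,40,6,3,-20,0,40]'
python3 - <<'E'
from h import *
z=robot.read_state()["tool_pos"][2]-.0189;print(z,robot.read_state()["tool_pos"])
over("side","f1",350,220,100,100,6,[(.614,-.218,.081,.031),(.614,-.218,z+.052,.030),(.614,-.218,z+.012,.030)])
E
```

```text
t: 8.87
tool_pos: [0.6126, -0.2163, 0.1273]
orientation: [0.008, -3.141, -0.001]
force: [-0.2, -0.4, -1.7]
opening: 0.0582
gripper_force: 14.9
t: 9.28
tool_pos: [0.6153, -0.2161, 0.1078]
orientation: [0.004, -3.14, -0.0]
force: [-0.8, -0.5, -0.8]
opening: 0.0583
gripper_force: 14.9
0.08893584128958691 [ 0.61528095 -0.21606291  0.10783584]
```

View pics/f1.png

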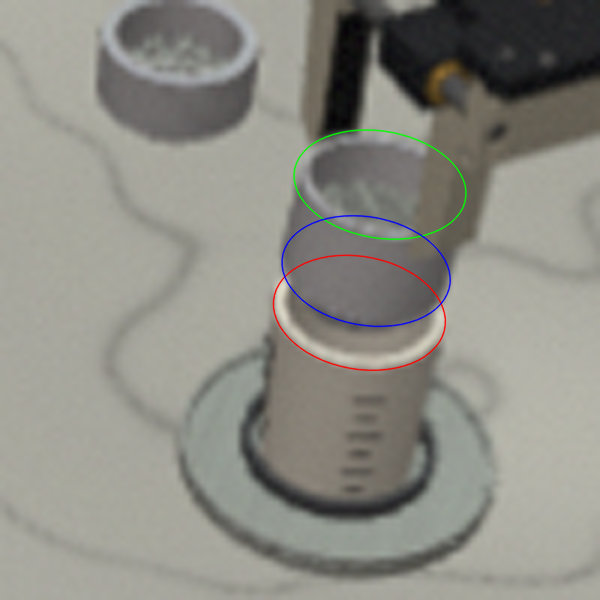

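The strainer is centred over the cup within about 1–2 mm, so I'll lower it.

```bash
python3 -m inch '[0,0,-6,0,40,0,0,-12,0,40,0,0,-16,0,40,0,0,-19,0,40,0,0,-21,0,40,0,0,-21,0,40,0,0,-21,0,40]'; python3 -m inch '[0,0,0,0,60,0,0,0,0,100,0,0,0,0,100,0,0,0,0,100,0,0,0,0,100,0,0,0,0,100,0,0,0,0,100,0,0,20,0,100,0,0,60,0,100,0,0,80,0,100]'; python3 -m inch '[0,30,0,0,100,5,70,0,0,100,15,105,0,0,100,25,140,0,0,100,35,175,0,0,100,43,200,0,0,100,45,211,0,0,100,45,211,0,0,100,45,211,0,0,100]';python3 - <<'E'
from h import *
over("side","f2",350,200,100,120,5,[(.614,-.218,.081,.031),(.614,-.218,.121,.030),(.6605,-.0066,.044,.034)])
E
```

```text
t: 9.92
tool_pos: [0.6173, -0.2158, 0.0886]
orientation: [-0.005, 3.14, -0.002]
force: [-1.8, 0.4, 4.6]
opening: 0.0579
gripper_force: 15.0
t: 10.75
tool_pos: [0.6173, -0.2156, 0.1706]
orientation: [-0.006, 3.14, -0.001]
force: [1.6, -1.1, 0.9]
opening: 0.093
gripper_force: 0.0
t: 11.5
tool_pos: [0.6614, -0.0045, 0.1671]
orientation: [0.007, -3.141, 0.001]
force: [0.1, -0.3, -0.3]
opening: 0.093
gripper_force: 0.0
```

View pics/f2.png

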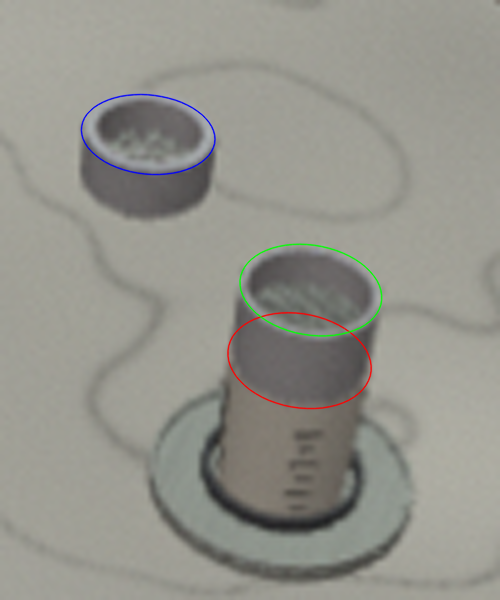

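The fine strainer is fully seated, with its rim on the predicted outline. Next is the coarse strainer.

```bash
python3 -m inch '[0,0,-40,0,100,0,0,-80,0,100,0,0,-115,0,100,0,0,-136,0,100,0,0,-147,0,100,0,0,-151,0,100,0,0,-151,0,100,0,0,-151,0,70,0,0,-151,0,60,0,0,-151,0,50]' 15;  python3 -m inch '[0,0,0,0,50,0,0,0,0,50,0,0,0,0,50,0,0,0,0,50,0,0,0,0,50,0,0,0,0,50,0,0,0,0,50]'; python3 -m inch '[0,0,25,0,50,0,0,60,0,50,0,0,95,0,50,0,0,130,0,50,0,0,150,0,50,-8,-35,150,0,50,-16,-73,150,0,50,-24,-110,150,0,50,-32,-145,150,0,50,-38,-175,150,0,50]';  python3 -m inch '[-5,-26,0,0,50,-7,-36,-10,0,50,-7,-36,-20,0,50,-7,-36,-26,0,50,-7,-36,-26,0,50,-7,-36,-26,0,50,-7,-36,-26,0,50]';  python3 - <<'E'
from h import *
z=robot.read_state()["tool_pos"][2]-.0165;print(z,robot.read_state()["tool_pos"])
over("side","c1",350,200,100,100,6,[(.614,-.218,.121,.030),(.614,-.218,z+.044,.034),(.614,-.218,z+.012,.034)])
E
```

```text
t: 12.38
tool_pos: [0.6634, -0.0046, 0.0188]
orientation: [-0.006, 3.138, -0.001]
force: [0.0, 0.1, 0.7]
opening: 0.0775
gripper_force: 0.0
t: 12.97
tool_pos: [0.6615, -0.0043, 0.0162]
orientation: [0.006, -3.141, -0.0]
force: [0.1, 0.2, -0.3]
opening: 0.0465
gripper_force: 0.0
t: 13.8
tool_pos: [0.6228, -0.1815, 0.1664]
orientation: [0.005, -3.142, 0.001]
force: [0.4, 0.2, 0.5]
opening: 0.0465
gripper_force: 0.0
t: 14.38
tool_pos: [0.6171, -0.2137, 0.1403]
orientation: [0.009, -3.141, -0.0]
force: [0.0, -0.1, 0.0]
opening: 0.0467
gripper_force: 0.0
0.12381894967120667 [ 0.61705747 -0.2137467   0.14031895]
```

View pics/c1.png

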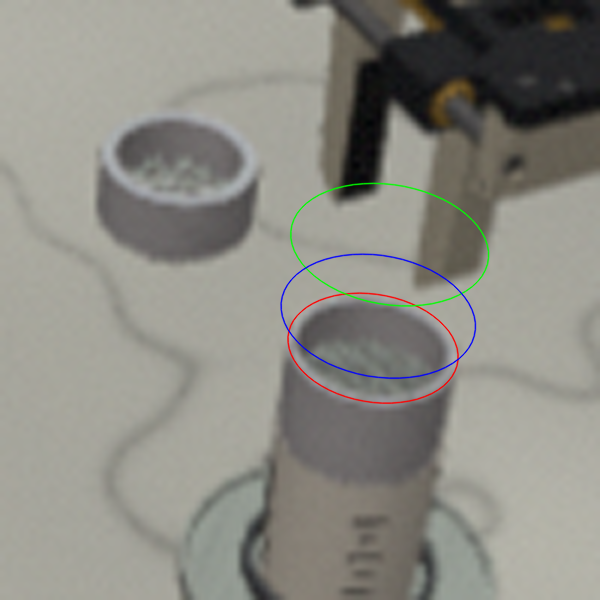

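The grasp missed: the fingers closed to 46 mm holding nothing, and the coarse strainer stands where it was at (178,160). I'll go back above it and look before closing.

```bash
python3 -m inch '[0,0,20,0,100,10,40,26,0,100,20,80,26,0,100,28,120,26,0,100,36,160,26,0,100,42,190,20,0,100,45,211,0,0,100,45,211,-30,0,100,45,211,-64,0,100,45,211,-64,0,100]'; python3 -m inch '[0,0,-20,0,100,0,0,-40,0,100,0,0,-55,0,100,0,0,-60,0,100,0,0,-60,0,100,0,0,-60,0,100,0,0,-60,0,100]'
python3 - <<'E'
from h import *
print(robot.read_state()["tool_pos"])
over("side","c2",340,170,100,90,7,[(.6605,-.0066,.044,.034),(.6621,-.0021,.044,.034)])
E
```

```text
t: 15.27
tool_pos: [0.6569, -0.0023, 0.0689]
orientation: [0.009, -3.131, -0.001]
force: [-1.3, -0.6, -1.7]
opening: 0.0928
gripper_force: 0.0
t: 15.85
tool_pos: [0.6629, -0.0045, 0.0183]
orientation: [-0.005, 3.139, -0.0]
force: [0.4, -0.2, -0.1]
opening: 0.0929
gripper_force: 0.0
[ 0.66286632 -0.00446006  0.0182526 ]
```

View pics/c2.png

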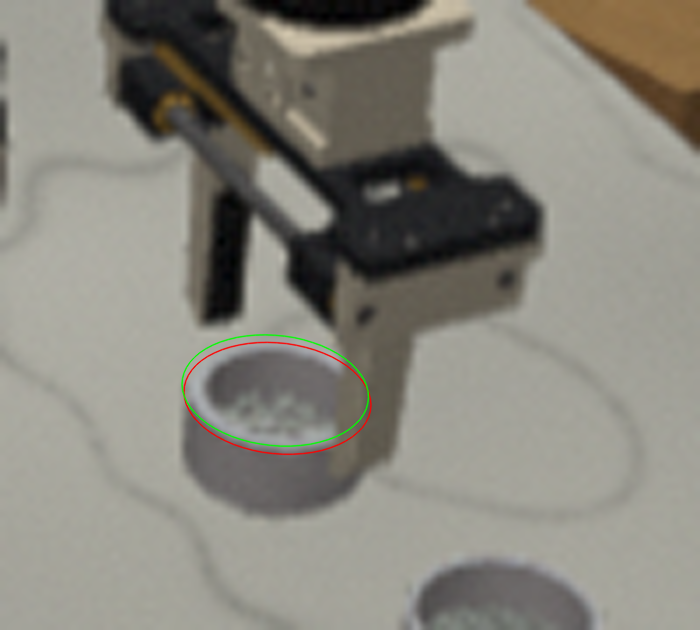

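The fingers straddle the strainer properly, with the near fingertip at (365,470). I'll close again and watch.

```bash
for i in 1 2 3 4 5; do python3 -m inch '[0,0,0,0,40,0,0,0,0,40]' 20 | egrep 'tool|^force|open|grip' | tr '\n' ' '; echo; done
python3 - <<'E'
from h import *
over("side","c3",340,170,100,90,7,[(.6605,-.0066,.044,.034)])
E
```

```text
tool_pos: [0.6624, -0.0044, 0.0175] force: [-0.6, -0.1, 0.3] opening: 0.0841 gripper_force: 0.0 
tool_pos: [0.6618, -0.0043, 0.0166] force: [0.2, 0.4, 0.0] opening: 0.0711 gripper_force: 0.0 
tool_pos: [0.6616, -0.0043, 0.0163] force: [0.7, 0.5, 0.4] opening: 0.0572 gripper_force: 0.0 
tool_pos: [0.6616, -0.0043, 0.0163] force: [0.8, -0.4, -0.2] opening: 0.0443 gripper_force: 0.0 
tool_pos: [0.6616, -0.0043, 0.0163] force: [-0.1, -0.1, -0.3] opening: 0.0374 gripper_force: 0.0
```

View pics/c3.png

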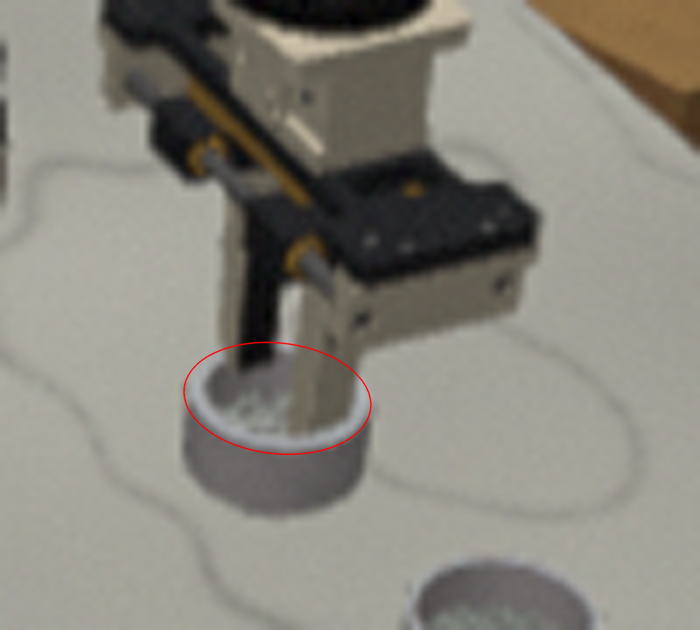

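Run:
```python
from h import *
S=read_camera("side");s=robot.read_state();p=s["tool_pos"];R=cv2.Rodrigues(s["orientation"])[0]
print(p,s["opening"],R.round(3).tolist())
for z in(0,.03,.06): print(z,((proj(S,p+[0,0,z])[0]-[340,170])*7).round(), [((proj(S,p+[0,0,z]+R[:,1]*k*.0187)[0]-[340,170])*7).round() for k in(1,-1)])
```

```text
[ 0.66161139 -0.00430547  0.01629361] 0.037252375527131655 [[-1.0, -0.004, -0.0], [-0.004, 1.0, 0.0], [0.0, 0.0, -1.0]]
0 [267. 450.] [array([243., 421.]), array([292., 479.])]
0.03 [274. 384.] [array([249., 356.]), array([299., 413.])]
0.06 [281. 317.] [array([256., 290.]), array([307., 346.])]
```

Run:
```python
from h import *
S=read_camera("side")
def f(n,p,o,x0,y0,s):
    for k in (1,-1):
        for dx in (-.0075,.0075):
            for t in (0,.0175):print(n,k,dx,t,((proj(S,np.array(p)+[dx,k*(o/2+t),0])[0]-[x0,y0])*s).round())
f("cup4",(.4311,-.3005,.1647),.093,340,230,4)
f("f1",(.6153,-.2161,.1078),.0583,350,220,6)
f("c1",(.617,-.2137,.1403),.0467,350,200,6)
f("c2",(.6629,-.0045,.0183),.093,340,170,7)
f("c3",(.6616,-.0043,.0163),.0374,340,170,7)
```

```text
cup4 1 -0.0075 0 [ -5. 185.]
cup4 1 -0.0075 0.0175 [-20. 162.]
cup4 1 0.0075 0 [ 24. 177.]
cup4 1 0.0075 0.0175 [  8. 154.]
cup4 -1 -0.0075 0 [ 86. 318.]
cup4 -1 -0.0075 0.0175 [105. 345.]
cup4 -1 0.0075 0 [117. 308.]
cup4 -1 0.0075 0.0175 [136. 335.]
f1 1 -0.0075 0 [305. 205.]
f1 1 -0.0075 0.0175 [281. 177.]
f1 1 0.0075 0 [341. 195.]
f1 1 0.0075 0.0175 [316. 167.]
f1 -1 -0.0075 0 [392. 304.]
f1 -1 -0.0075 0.0175 [419. 335.]
f1 -1 0.0075 0 [428. 293.]
f1 -1 0.0075 0.0175 [456. 324.]
c1 1 -0.0075 0 [324. 259.]
c1 1 -0.0075 0.0175 [299. 231.]
c1 1 0.0075 0 [360. 249.]
c1 1 0.0075 0.0175 [334. 221.]
c1 -1 -0.0075 0 [395. 337.]
c1 -1 -0.0075 0.0175 [423. 368.]
c1 -1 0.0075 0 [432. 327.]
c1 -1 0.0075 0.0175 [460. 357.]
c2 1 -0.0075 0 [193. 380.]
c2 1 -0.0075 0.0175 [172. 355.]
c2 1 0.0075 0 [228. 371.]
c2 1 0.0075 0.0175 [206. 346.]
c2 -1 -0.0075 0 [316. 523.]
c2 -1 -0.0075 0.0175 [340. 551.]
c2 -1 0.0075 0 [352. 513.]
c2 -1 0.0075 0.0175 [377. 541.]
c3 1 -0.0075 0 [225. 426.]
c3 1 -0.0075 0.0175 [203. 400.]
c3 1 0.0075 0 [260. 417.]
c3 1 0.0075 0.0175 [238. 391.]
c3 -1 -0.0075 0 [274. 483.]
c3 -1 -0.0075 0.0175 [298. 511.]
c3 -1 0.0075 0 [310. 474.]
c3 -1 0.0075 0.0175 [334. 501.]
```

The images show that the visible fingertips sit about 28–33 mm above the reported TCP. That fits the high grips so far and the miss on the short strainer. I'll open and go lower in steps, watching the force.

```bash
python3 -m inch '[0,0,0,0,100,0,0,0,0,100,0,0,0,0,100,0,0,0,0,100,0,0,0,0,100,0,0,0,0,100,0,0,0,0,100,0,0,-6,0,100,0,0,-6,0,100,0,0,-6,0,100]' 20 | egrep 'tool|^force|open'; for i in 1 2 3 ; do python3 -m inch '[0,0,-3,0,100,0,0,-6,0,100,0,0,-6,0,100]' | egrep 'tool|^force|open'|tr '\n' ' ';echo; done; for i in 1 2 3 4; do python3 -m inch '[0,0,0,0,40,0,0,0,0,40]' 20 | egrep 'tool|^force|open|grip' | tr '\n' ' '; echo; done
```

```text
tool_pos: [0.661, -0.0043, 0.0094]
force: [0.7, -0.4, -0.0]
opening: 0.0926
tool_pos: [0.6611, -0.0043, 0.0034] force: [-0.1, -0.7, -0.4] opening: 0.0927 
tool_pos: [0.6611, -0.0042, -0.0026] force: [-0.9, 0.3, 0.3] opening: 0.0927 
tool_pos: [0.6611, -0.0043, -0.0086] force: [0.8, -0.1, -0.3] opening: 0.0928 
tool_pos: [0.6616, -0.0043, -0.0077] force: [0.3, -0.4, -0.7] opening: 0.0842 gripper_force: 0.0 
tool_pos: [0.6618, -0.0041, -0.0074] force: [0.5, 1.2, -0.0] opening: 0.0707 gripper_force: 0.6 
tool_pos: [0.6618, -0.0041, -0.0075] force: [-0.5, 1.3, 0.8] opening: 0.0685 gripper_force: 20.0 
tool_pos: [0.6618, -0.0041, -0.0074] force: [0.0, 1.3, 1.8] opening: 0.0684 gripper_force: 20.0
```

Gripped at 68 mm. Next I lift it over the tower and check alignment numerically.

```bash
python3 -m inch '[0,0,25,0,40,0,0,60,0,40,0,0,95,0,40,0,0,130,0,40,0,0,145,0,40,-8,-35,145,0,40,-16,-73,145,0,40,-24,-110,145,0,40,-32,-145,145,0,40,-38,-175,145,0,40]';  python3 -m inch '[-5,-27,0,0,40,-7,-37,-10,0,40,-7,-37,-17,0,40,-7,-37,-17,0,40,-7,-37,-17,0,40,-7,-37,-17,0,40,-7,-37,-17,0,40]';  python3 - <<'E'
from h import *
z=robot.read_state()["tool_pos"][2]+.0075;print(z,robot.read_state()["tool_pos"])
over("side","c4",350,200,100,100,6,[(.614,-.218,.121,.030),(.614,-.218,z+.044,.034),(.614,-.218,z+.012,.034)])
E
```

```text
t: 19.97
tool_pos: [0.6223, -0.1817, 0.1369]
orientation: [0.005, -3.141, 0.001]
force: [1.1, -0.3, -1.9]
opening: 0.0682
gripper_force: 20.0
t: 20.55
tool_pos: [0.6172, -0.2149, 0.1206]
orientation: [-0.008, 3.141, 0.0]
force: [-0.3, -0.1, -1.2]
opening: 0.0683
gripper_force: 20.0
0.12814708157974933 [ 0.61721765 -0.21491986  0.12064708]
```

View pics/c4.png

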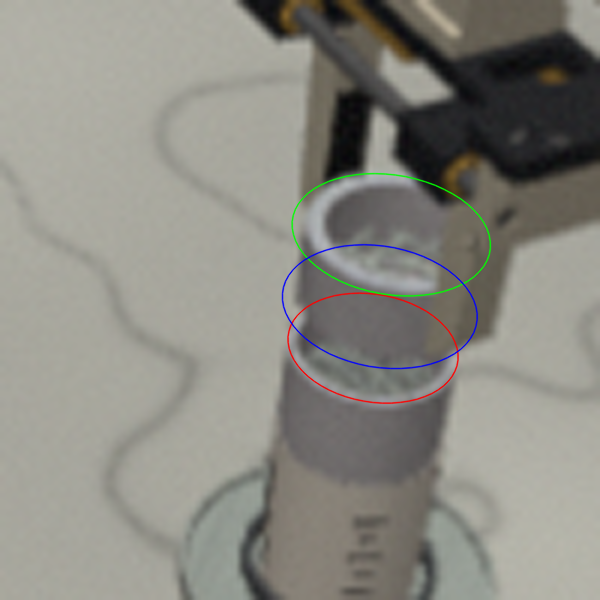

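The coarse strainer is about 3 mm to the right of centre. I'll shift it −2 to −3 mm in x and lower it. That was my last picture, so from here I go by force readings and numbers.

```bash
python3 -m inch '[-2,0,0,0,40,-2,0,-5,0,40,-2,0,-10,0,40,-2,0,-14,0,40,-2,0,-17,0,40,-2,0,-19,0,40,-2,0,-20,0,40,-2,0,-20,0,40,-2,0,-20,0,40]'
```

```text
t: 21.35
tool_pos: [0.6152, -0.2163, 0.1016]
orientation: [-0.006, 3.14, -0.0]
force: [-2.3, 1.8, 5.9]
opening: 0.0684
gripper_force: 20.0
```

```bash
python3 -m inch '[0,0,0,0,60,0,0,0,0,100,0,0,0,0,100,0,0,0,0,100,0,0,0,0,100,0,0,0,0,100,0,0,0,0,100,0,0,20,0,100,0,0,60,0,100,0,0,85,0,100]'; python3 -m inch '[-12,36,0,0,100,-26,74,0,0,100,-40,112,0,0,100,-54,150,0,0,100,-68,188,0,0,100,-82,226,0,0,100,-96,264,0,0,100,-110,302,0,0,100,-118,324,0,0,100,-120,329,0,0,100]'
python3 - <<'E'
from h import *
from scipy.ndimage import map_coordinates
def fit(c,z,r,x0,y0):
    g=cv2.GaussianBlur(cv2.cvtColor(c["image"],6),(0,0),.8).astype(float)
    m=np.hypot(cv2.Sobel(g,6,1,0),cv2.Sobel(g,6,0,1));b=[]
    for dz in np.arange(-.008,.009,.002):
      for dx in np.arange(-.008,.0081,.001):
        for dy in np.arange(-.008,.0081,.001):
          p=proj(c,circ(x0+dx,y0+dy,z+dz,r));b.append((map_coordinates(m,[p[:,1],p[:,0]],order=1).mean(),round(dz,4),round(x0+dx,4),round(y0+dy,4)))
    return max(b),max(v for v in b if v[1]==0)
S=read_camera("side");T=read_camera("top")
print("coarse",fit(S,.153,.034,.614,-.218),fit(T,.153,.034,.616,-.212))
print("ringouter",fit(S,.010,.060,.614,-.218),fit(T,.010,.060,.616,-.212))
E
```

```text
t: 22.18
tool_pos: [0.6146, -0.2163, 0.1874]
orientation: [-0.006, 3.141, -0.0]
force: [0.3, -0.8, 1.7]
opening: 0.0929
gripper_force: 0.0
t: 23.02
tool_pos: [0.4933, 0.1162, 0.1856]
orientation: [-0.011, 3.141, 0.002]
force: [0.5, -0.1, 0.2]
opening: 0.093
gripper_force: 0.0
coarse ((np.float64(97.3945359820832), np.float64(-0.008), np.float64(0.622), np.float64(-0.219)), (np.float64(91.37751954081612), np.float64(0.0), np.float64(0.609), np.float64(-0.221))) ((np.float64(118.46780983883203), np.float64(-0.008), np.float64(0.619), np.float64(-0.212)), (np.float64(114.47105153752024), np.float64(0.0), np.float64(0.611), np.float64(-0.21)))
ringouter ((np.float64(99.11099284569782), np.float64(0.006), np.float64(0.608), np.float64(-0.226)), (np.float64(98.00245404324836), np.float64(0.0), np.float64(0.612), np.float64(-0.222))) ((np.float64(96.05883131540627), np.float64(0.008), np.float64(0.613), np.float64(-0.207)), (np.float64(93.60530084808245), np.float64(0.0), np.float64(0.615), np.float64(-0.209)))
```

The coarse strainer is seated: contact came at the expected height and it lines up within about 3–4 mm. Next is the lid by its knob.

```bash
python3 -m inch '[0,0,-40,0,100,0,0,-80,0,100,0,0,-115,0,100,0,0,-145,0,100,0,0,-165,0,100,0,0,-178,0,100,0,0,-186,0,100,0,0,-190,0,100,0,0,-190,0,100,0,0,-190,0,100]' 15 | egrep 'tool|^force'; for i in 1 2 ; do python3 -m inch '[0,0,0,0,10,0,0,0,0,10,0,0,0,0,10,0,0,0,0,10,0,0,0,0,10,0,0,0,0,10,0,0,0,0,10]' 15 | egrep 'tool|^force|open|grip' | tr '\n' ' '; echo; done
```

```text
tool_pos: [0.4956, 0.1122, -0.0038]
force: [0.2, 0.2, 0.6]
tool_pos: [0.4946, 0.1127, -0.0046] force: [0.3, -0.2, -0.1] opening: 0.0513 gripper_force: 0.0 
tool_pos: [0.4946, 0.1127, -0.0047] force: [0.4, -0.3, -0.4] opening: 0.0215 gripper_force: 15.0
```

```bash
python3 -m inch '[0,0,30,0,10,0,0,70,0,10,0,0,110,0,10,0,0,150,0,10,0,0,175,0,10,0,0,185,0,10,12,-34,185,0,10,26,-72,185,0,10,40,-110,185,0,10,54,-148,185,0,10]';  python3 -m inch '[14,-38,0,0,10,28,-76,0,0,10,42,-114,0,0,10,54,-148,0,0,10,62,-170,0,0,10,66,-181,0,0,10,66,-181,-8,0,10,66,-181,-16,0,10,66,-181,-18,0,10,66,-181,-18,0,10]'
python3 - <<'E'
from h import *
from scipy.ndimage import map_coordinates
st=robot.read_state();z=st["tool_pos"][2]+.0047;print(st["tool_pos"],st["force"],z)
c=read_camera("side");g=cv2.cvtColor(c["image"],6)
# dark lid disc: blob of dark pixels around its predicted image
u=proj(c,circ(.614,-.218,z+.017,.033));x0,y0=(u.min(0)-12).astype(int);x1,y1=(u.max(0)+14).astype(int)
print("disc bbox pred",u.min(0).round(1),u.max(0).round(1))
for r in range(y0,y1,2):
    print(r,x0,''.join('#' if v<45 else '+' if v<80 else '.' for v in g[r,x0:x1]))
E
```

```text
t: 25.95
tool_pos: [0.5483, -0.0366, 0.1789]
orientation: [0.007, -3.14, -0.0]
force: [0.1, 0.1, -1.0]
opening: 0.0213
gripper_force: 15.0
t: 26.78
tool_pos: [0.6134, -0.214, 0.1602]
orientation: [0.008, -3.139, -0.003]
force: [-0.3, -0.3, -1.2]
opening: 0.0217
gripper_force: 15.0
[ 0.61343402 -0.21401452  0.16018629] [-0.34612809 -0.29549933 -1.22599888] 0.1648862937493309
disc bbox pred [399.2 225. ] [431.4 244.7]
213 387 .........................######........++++.......+++.....
215 387 ........................+#####+..........++...............
217 387 ........................######+..................+........
219 387 ........................######+................+#+........
221 387 .......................+######+...........................
223 387 .......................#######............................
225 387 .......................######+............................
227 387 .................++#+.+######+............................
229 387 ..............+######.+######+............................
231 387 .............###############+...........+.................
233 387 ..
[... 160 characters left out ...]
+.++###########+..............
239 387 ..............+############################...............
241 387 ................##########################................
243 387 .................+++####################..................
245 387 ................+.....++############++....................
247 387 ..........................................................
249 387 ..........................................................
251 387 ..........................................................
253 387 ..........................................................
255 387 .........................................+................
257 387 ..........................................................
```

The lid disc spans columns 399–430 against a predicted 399–431, so it is centred. I'll lower it.

```bash
python3 -m inch '[-1,0,-5,0,10,-1,0,-10,0,10,-1,0,-14,0,10,-1,0,-18,0,10,-1,0,-21,0,10,-1,0,-24,0,10,-1,0,-26,0,10,-1,0,-27,0,10,-1,0,-27,0,10,-1,0,-27,0,10]'
```

```text
t: 27.67
tool_pos: [0.6141, -0.2165, 0.1363]
orientation: [-0.005, 3.14, -0.001]
force: [-1.3, 1.0, 4.9]
opening: 0.0217
gripper_force: 15.0
```

The lid made contact at exactly the seated height. I'll release, retreat and check.

```bash
python3 -m inch '[0,0,0,0,30,0,0,0,0,60,0,0,0,0,60,0,0,0,0,60,0,0,0,0,60,0,0,0,0,60,0,0,10,0,60,0,0,35,0,60,0,0,65,0,60,0,0,80,0,60]'; python3 -m inch '[-25,25,5,0,60,-50,50,5,0,60,-75,75,5,0,60,-100,100,5,0,60,-120,120,5,0,60,-125,125,5,0,60,-125,125,5,0,60,-125,125,5,0,60]'
python3 - <<'E'
from h import *
c=read_camera("side");g=cv2.cvtColor(c["image"],6)
for n,z,r in(("disc",.158,.033),("knobtop",.188,.011),("coarse",.153,.034),("fine",.121,.03),("cup",.081,.031)):
    u=proj(c,circ(.614,-.218,z,r));print(n,u.min(0).round(1),u.max(0).round(1))
for r in range(216,310,2): print(r,385,' '.join('%3d'%v for v in g[r,385:437:2]))
E
```

```text
t: 28.5
tool_pos: [0.6147, -0.2168, 0.22]
orientation: [-0.006, 3.138, -0.003]
force: [1.4, 0.3, 1.3]
opening: 0.0558
gripper_force: 0.0
t: 29.17
tool_pos: [0.4893, -0.0917, 0.2214]
orientation: [-0.006, 3.14, -0.001]
force: [-0.4, 0.2, -0.0]
opening: 0.0562
gripper_force: 0.0
disc [398. 234.] [429.8 253.9]
knobtop [410.3 229. ] [421.  235.6]
coarse [397.2 235.6] [429.9 256.1]
fine [397.5 248.4] [425.8 266.7]
cup [395.1 262.1] [423.7 281.2]
216 385 161 162 162 163 160 161 160 160 159 158 158 157 150 146 153 157 160 157 158 158 157 158 157 157 155 156
218 385 162 161 161 161 160 160 159 159 160 160 160 157 159 157 148 146 152 160 157 160 158 156 157 156 154 156
220 385 160 160 162 161 160 159 159 158 158 158 159 159 159 159 160 155 150 145 155 158 157 157 160 157 157 155
222 385 158 160 162 161 160 160 160 159 159 161 159 160 159 159 160 161 161 157 149 149 157 159 158 156 157 155
224 385 162 162 158 160 161 161 160 158 163 159 158 157 160 160 160 161 161 161 158 152 149 158 160 159 160 157
226 385 161 161 161 159 160 159 160 160 158 159 159 157 159 160 158 160 160 160 161 159 153 149
[... 3908 characters left out ...]
 135 151 151 150 142 168 174
298 385 148 147 149  97  52  97 124 126 125 125 124  90  79  90 105 105 101 129  73 148 150 152 151 155 163 173
300 385 148 147 150 144  80  50  83 117 127 125 124 119 113 110 109 105  97  68 106 149 150 151 150 147 161 172
302 385 145 148 148 146 142  95  45  55  85 100 113 114 104 104  90  76  49  67 144 149 154 150 152 126 170 170
304 385 103 147 148 147 143 147 126  79  46  44  47  49  51  50  40  39 115 144 147 151 152 152 148 127 169 168
306 385  97  99 138 144 146 146 147 149 141 121 104  87  87  92 135 145 148 147 149 151 153 148 101 159 169 169
308 385 156 113 101 117 146 146 148 148 149 148 148 150 148 148 148 150 147 147 149 153 148 103 122 168 168 169
```

The disc spans columns 398–429 down to row 254 and the knob top is at row 230. These match the seated prediction, and the tower is upright.

```bash
python3 -m inch '[0,0,0,0,60,0,0,0,0,60,0,0,0,0,60,0,0,0,0,60]' | head -2; python3 -c "
from plant import job; print(job.close_job())"
```

```text
t: 29.55
tool_pos: [0.4888, -0.0918, 0.22]
the job is handed in; nothing more can be done
None
```

I stacked the cup, fine strainer, coarse strainer and lid on the tray, each at its expected seated height, and handed the job in at about 30 s; the first grasp of the coarse strainer missed and was redone, and the verdict has not come back.

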